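# Set out the sharpening station

## Task

Set out the sharpening bench: lay the thick whetstone on the wooden holder, centred and lengthwise between its end cleats, the thin whetstone lengthwise in the middle of the rubber mat, and the small dressing block centred on top of the thick stone, lengthwise along it. Stand the oil jar on the table midway between the centres of the holder and the mat, and the flat tin right behind the jar (on the side away from the robot) on the table with about a finger's width between the two. Keep the jar upright and leave the paint can, the steel block and the pencil where they are.

Things in the scene. Friction and masses are not known exactly. Their poses are not given: they have to be found in the camera images.
- holder: Fixed whetstone holder: pale wooden board 190 x 80 x 14 mm with a dark cleat, 12 mm wide and 8 mm high, across each end (166 mm between them). Origin: centre of its underside, on the table; x along its length, away from the robot (within 0.12 rad), y across, z up; deck at z = 14 mm, cleat tops 22 mm. 190 to 200 mm left or right of the mat, centre to centre, about parallel to it.
- mat: Fixed plain black rubber mat 170 x 80 x 3 mm, flat on the table. Origin: centre of its underside; x along its 170 mm length, pointing roughly away from the robot, y across, z up; its top is at z = 3 mm.
- thick_stone: Thick grey whetstone, the larger of the two, 150 x 56 x 28 mm, 0.5 kg, lying loose on the table. Origin: centre of its underside; x along its length, y across, z up.
- thin_stone: Thin grey whetstone, the narrower and shorter of the two, 130 x 40 x 14 mm, 0.16 kg, lying loose on the table. Origin: centre of its underside; x along its length, y across, z up.
- dressing_block: Small pale dressing block 60 x 36 x 20 mm, 90 g, lying loose on the table. Origin: centre of its underside; x along its 60 mm length, y across, z up.
- oil_jar: Small round glass oil jar with a black screw cap, 44 mm in diameter and 60 mm high, 120 g, standing loose on the table. Origin: centre of its underside; z up along its axis.
- tin: Flat round metal tin with a lid, 52 mm in diameter over the lid (50 mm below) and 26 mm high, 90 g, standing loose on the table. Origin: centre of its underside; z up along its axis.
- paint_can: Bystander, to be left alone: round can 66 mm in diameter, 65 mm high, standing just beyond the work, to one side. Origin: centre of its underside.
- steel_block: Bystander, to be left alone: dark steel block 60 x 70 x 45 mm, 1.4 kg, just beyond the work, to one side. Origin: centre of its underside.
- pencil: Bystander, to be left alone: yellow pencil 172 mm long, 8 mm thick, lying crosswise on the table just beyond the work. Origin: on its underside, 80 mm from its blunt end; x along its length to the point.
Not all that is in view belongs to the job. Leave any green or turquoise look-alike of the dressing_block alone.

How it is judged (in metres and radians):
At the end, for the whole second after the job is handed in: Thick stone on holder (12 mm, 0.15 rad), thin stone on mat (15 mm, 0.2 rad), block on thick stone (15 mm along, 12 across, 0.25 rad), jar midway (about 15 mm), tin behind it between holder and mat, 49.5-85 mm centre to centre; all flat or upright, released, at rest; bystanders within 20 mm (x of thick_stone in the frame of holder between -0.012 and 0.012 m and y of thick_stone in the frame of holder between -0.012 and 0.012 m and z of thick_stone in the frame of holder between 0.01 and 0.018 m and angle between the x axis of thick_stone and the x axis of holder, either way round below 0.15 rad and x of thin_stone in the frame of mat between -0.015 and 0.015 m and y of thin_stone in the frame of mat between -0.015 and 0.015 m and z of thin_stone in the frame of mat between -0.001 and 0.007 m and angle between the x axis of thin_stone and the x axis of mat, either way round below 0.2 rad and x of dressing_block in the frame of thick_stone between -0.015 and 0.015 m and y of dressing_block in the frame of thick_stone between -0.012 and 0.012 m and z of dressing_block in the frame of thick_stone between 0.024 and 0.032 m and angle between the x axis of dressing_block and the x axis of thick_stone, either way round below 0.25 rad and horizontal distance between oil_jar and holder below 0.114 m and horizontal distance between oil_jar and mat below 0.114 m and x of oil_jar in the frame of holder between -0.022 and 0.022 m and horizontal distance between tin and oil_jar between 0.0495 and 0.085 m and x of tin in the frame of holder between 0.035 and 0.105 m and ((y of tin in the frame of holder between 0.073 and 0.127 m and y of tin in the frame of mat between -0.127 and -0.073 m) or (y of tin in the frame of holder between -0.127 and -0.073 m and y of tin in the frame of mat between 0.073 and 0.127 m)) and height (world z) of oil_jar between -0.004 and 0.004 m and height (world z) of tin between -0.004 and 0.004 m and angle between each of thick_stone, thin_stone, dressing_block, oil_jar, tin's own z axis and vertical below 0.08 rad and linear speed of each of thick_stone, thin_stone, dressing_block, oil_jar, tin below 0.02 m/s and angular speed of each of thick_stone, thin_stone, dressing_block, oil_jar, tin below 0.2 rad/s and distance of each of paint_can, steel_block, pencil from where it was at the start of the episode below 0.02 m); the robot touches nothing.
It fails at once if the paint can is knocked away (distance of paint_can from where it was at the start of the episode above 0.03 m).
It fails at once if the dark steel block is knocked away (distance of steel_block from where it was at the start of the episode above 0.03 m).
It fails at once if the pencil is knocked away (distance of pencil from where it was at the start of the episode above 0.03 m).
It fails at once if the oil jar is tipped over (angle between oil_jar's own z axis and vertical above 0.6 rad).
It also fails if it takes over 138 s, if anything falls off the work surface, if the arm or the gripper's body presses on something with over 40 N, if the wrist force passes 120 N, or if a joint passes its speed limit or range.

## Robot

A 6-joint arm with a two-finger parallel gripper is mounted at the origin on the work surface. World frame = base frame: x ahead of the robot, y to its left, z up, the work surface at z = 0. Lengths are in m, angles in degrees, forces in N, time in s.
With the tool pointing down it reaches from about 0.25 to 0.8 m from the base axis. Payload 8.5 kg.
Tool frame: the origin (TCP) lies between the finger pads; the fingertips stand 11 mm ahead of it and the grasp point (between the pads) lies 8 mm behind it; y points along the fingers, z is the direction in which the jaws open and shut, and the axes are right-handed (so a half turn about y gives the same grasp; the last joint's range is limited). The gripper opens to 85 mm and grips with 20 to 120 N. Pads are 22 mm wide; open, the fingers measure 114 mm over their backs; the gripper's body (76 mm by 85 mm) begins 54 mm behind the grasp point. The pads swing forward as they close: fully open they stand 13 mm farther back than shut.
Start: joints at [72.021, 13.648, -0.773, 75.585, 0, 90], TCP at [0.162, 0.499, 0.242] pointing down, gripper open.
Joint ranges: [-152.45, 152.45], [-59.26, 108.67], [-65.41, 83.53], [-104.44, 129.93], [-82.83, 76.93], [-180, 180]. Speed limits (degrees/s): [127.2, 127.2, 159.86, 180, 180, 180].

## Interface

Orientations are given as a 3x3 rotation matrix whose columns are the frame's x, y, z axes.
In Python, from plant import ctrl, eyes, ticket gives the robot as it stands. The module is installed in compiled form; this text tells all that it offers.
- The arm moves only by the tool carry_out, never from a script. Its argument "steps" is a list of rows, each a list of 6 numbers: the shift along the world's x, y, z in mm, then the turn, a rotation vector about the world's x, y, z in rad. A call has 1 to 5 rows; each row is the pose to reach, as a shift and turn from the pose commanded when the call began; what a row does not reach only later rows make up. A row lasts 1/8 s, in which the tool goes at most 62.5 mm and 10.7 degrees, less where a joint would pass 70% of its speed; a pose out of reach is approached as far as the arm can. A call with a gripper value outside its range is refused whole. "grip" is the finger opening in mm, from 0 to 85.4, set as the call begins (left out, the last holds). The fingers move at their own pace and stop on an object; "grip_force" is the grip in N (left out, the last holds). Time passes only in rows, so rows that repeat a pose let the fingers close. It gives the time, the measured TCP pose, the force and the opening at its end, in the units of the state.
- ctrl.get_obs(): the state, without advancing time (a new reading comes with each control period).
- eyes.read_camera(name): name is "scene" or "top" or "wrist"; returns a dict with "color" (480x640x3 uint8, blue, green, red), "z_map" (480x640 float32, m along the optical axis (not along the pixel's ray), 0 where there is no reading), "intrinsics" (3x3 intrinsics, pixels), "k1" (the pictures are not rectified: a ray, as slopes to the right and down, at radius r is drawn at 1 + k1 r^2 times it, then the intrinsics apply), "cam_to_world" (4x4, takes a point from camera to world coordinates). Camera axes: x right, y up, looking along -z (the intrinsics and any distortion apply to the point x, -y, -z); pixel columns grow to the right and rows downward; lengths in m; the calibration is good to about 2 mm. A picture is of the moment at which its call begins.
- ticket.finish_job(): hands the job in, once; it reports no verdict.
The state is a dict: "t": time; "joints": joint angles; "qvel": joint speeds; "effort": joint torques, N m; "tool_pos": TCP position; "orientation": TCP orientation; "ft_force": force on the tool from outside, world axes, zero at the start; "torque": the same for the moment, N m; "finger_gap": opening from 0.0 (shut) to 1.0 (fully open).
Only numpy, scipy, OpenCV 4.12 (cv2) and the standard library are available. Lean on these libraries where they do the work, as an engineer would, in place of code of your own. Each camera call takes 0.05 s, during which the arm holds its last target. There are 200 camera calls.

## Working session

There is one attempt and no reset: what is moved stays moved. The work goes in short steps, Python scripts to look and compute and a tool call to move; the robot and the scene stay as the last step left them, time stands still between calls to the robot, and variables do not carry over. Pictures are saved under pics/ and viewed, about 12 in all and at most 16, crops included, and the job is handed in when it is done.

Besides the shell and the picture viewer there is one more tool, called after "Call:" as name(argument=value, ...), one argument or row to a line, values as JSON. carry_out: Moves the arm, as the interface text tells. Its arguments: {"type":"object","properties":{"steps":{"type":"array","items":{"type":"array","items":{"type":"number"}}},"grip":{"type":"number"},"grip_force":{"type":"number"}},"required":["steps"]}

```bash
mkdir -p pics; ls; cat > h.py <<'E'
import numpy as np, cv2
from plant import ctrl, eyes, ticket
def cam(n):
    d=eyes.read_camera(n); return d
def world(d,uv,z=None):
    """pixels Nx2 -> world points on plane z, or by z_map if z None"""
    uv=np.asarray(uv,float).reshape(-1,2); K=d['intrinsics']
    s=np.c_[(uv[:,0]-K[0,2])/K[0,0],(uv[:,1]-K[1,2])/K[1,1]]
    u=s.copy()
    for _ in range(20): u=s/(1+d['k1']*(u**2).sum(1,keepdims=True))
    T=d['cam_to_world']; r=np.c_[u[:,0],-u[:,1],-np.ones(len(u))]@T[:3,:3].T; o=T[:3,3]
    if z is None:
        k=d['z_map'][uv[:,1].astype(int),uv[:,0].astype(int)][:,None]
    else: k=((z-o[2])/r[:,2])[:,None]
    return o+k*r
def grid(d):
    v,u=np.mgrid[0:480,0:640]; return world(d,np.c_[u.ravel(),v.ravel()]).reshape(480,640,3)
E
python3 - <<'E'
from h import *
print(ctrl.get_obs())
for n in('top','scene'):
    d=cam(n); cv2.imwrite(f'pics/{n}0.png',d['color']); print(n,d['intrinsics'],d['k1'],d['cam_to_world'])
E
```

```text
pics
{'t': 0.0, 'joints': array([ 7.20201799e+01,  1.36814074e+01, -8.17786628e-01,  7.55833454e+01,
        1.73411184e-03,  9.00023141e+01]), 'qvel': array([-0.04594983, -0.00972068, -0.06090268, -0.14194897,  0.02766625,
        0.01504955]), 'effort': array([-1.85117306e-04, -5.38779724e+01,  3.46436799e+01,  1.85189856e-02,
        1.10227066e-05, -8.89684657e-06]), 'tool_pos': array([0.16192606, 0.49898405, 0.24166775]), 'orientation': array([[ 9.51152813e-01, -4.73470534e-04,  3.08720103e-01],
       [-3.08720465e-01, -1.36089169e-03,  9.51151840e-01],
       [-3.02077464e-05, -9.99998962e-01, -1.44058600e-03]]), 'ft_force': array([-0.78373308, -0.11649689, -0.69016323]), 'torque': array([-0.01746802, -0.03025037,  0.05631383]), 'finger_gap': 0.9990871878227213}
top [[479.72569887   0.         322.63597976]
 [  0.         479.72569887 244.33761409]
 [  0.           0.           1.        ]] -0.12247351237562357 [[-0.01205116  0.99887615 -0.04583883  0.52571183]
 [-0.99992511 -0.01194071  0.00268256  0.01734831]
 [ 0.00213219  0.04586773  0.99894525  0.9621457 ]
 [ 0.          0.          0.          1.        ]]
scene [[501.15066264   0.         310.8548933 ]
 [  0.         501.15066264 238.55703741]
 [  0.           0.           1.        ]] -0.0006989196942300412 [[ 0.01777935 -0.60407068  0.79673239  1.3438582 ]
 [ 0.99983925  0.01258937 -0.01276667 -0.02966353]
 [-0.00231839  0.7968313   0.60419741  0.61972903]
 [ 0.          0.          0.          1.        ]]
```

View pics/top0.png

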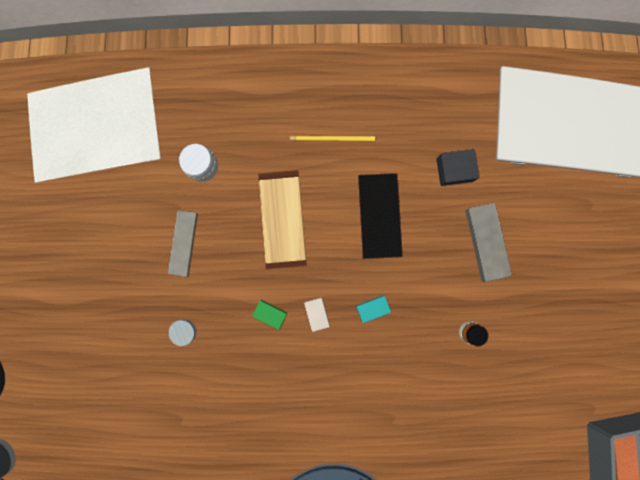

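View pics/scene0.png

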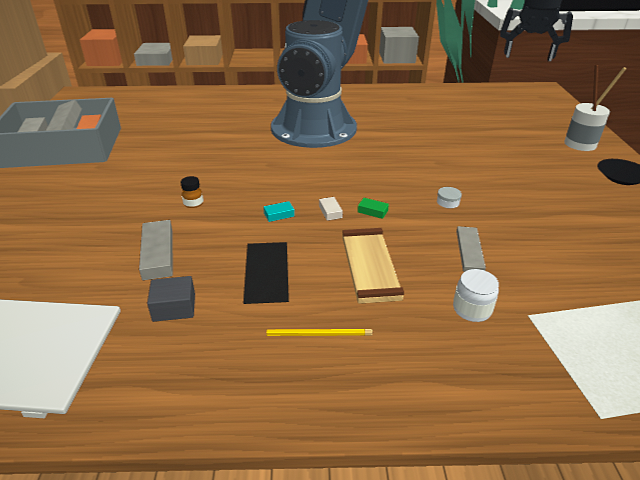

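Top view: thick stone (489,242), thin stone (183,243), block (316,314), jar (474,335), tin (181,333), holder (282,220), mat (380,216). The paint can is at (198,161), the steel block at (458,167) and the pencil at (333,138). Image up is +x and image left is +y.

```bash
cat >> h.py <<'E'
BOX={'thick':(489,242,35,50,.028),'thin':(183,243,25,45,.014),'block':(316,314,18,22,.020),'jar':(474,335,25,25,.060),'tin':(181,333,22,22,.026),
 'holder':(282,220,34,58,.014),'mat':(380,216,30,52,.003),'can':(198,161,28,28,.065),'steel':(458,167,30,28,.045)}
def fit(P,m,bw,z,d):
    """largest blob of mask m (cropped at origin bw) -> centre, long-axis dir angle, sizes on plane z"""
    c=max(cv2.findContours(m.astype(np.uint8),cv2.RETR_EXTERNAL,cv2.CHAIN_APPROX_NONE)[0],key=cv2.contourArea)
    w=world(d,c.reshape(-1,2)+np.array(bw),z)[:,:2]
    (cx,cy),(a,b),th=cv2.minAreaRect((w*1000).astype(np.float32))
    if a<b: a,b,th=b,a,th+90
    return cx,cy,(th+90)%180-90,a,b
E
python3 - <<'E'
from h import *
d=cam('top'); G=grid(d); hsv=cv2.cvtColor(d['color'],cv2.COLOR_BGR2HSV)
for k,(u,v,a,b,z) in BOX.items():
    sl=np.s_[v-b:v+b,u-a:u+a]; Z=G[sl][...,2]; S=hsv[sl].astype(int)
    print(k,'zmed',np.round(np.median(G[v-4:v+4,u-4:u+4,2])*1000,1),'std',np.round(G[v-4:v+4,u-4:u+4,2].std()*1000,2),'hsv',np.median(S[b-4:b+4,a-4:a+4].reshape(-1,3),0), 'table', np.round(np.median(Z[:3])*1000,1))
    if z>.01 : print('  depth',np.round(fit(None,(Z>z*.7-.001),(u-a,v-b),z,d),1))
    sat=S[...,1]<90 if k not in('holder','mat') else (S[...,2]<60 if k=='mat' else (S[...,2]>195)|(S[...,2]<100))
    print('  colour',np.round(fit(None,sat,(u-a,v-b),z,d),1))
print(hsv[300,400],hsv[200,330])
big=[cv2.resize(d['color'][130:350,150:520],None,fx=2.1,fy=2.1,interpolation=cv2.INTER_CUBIC)]
cv2.imwrite('pics/c1.png',big[0])
E
```

```text
thick zmed 28.7 std 1.55 hsv [ 23.  23. 135.] table 0.4
  depth [ 570.1 -315.1   12.   150.1   59.8]
  colour [ 569.3 -313.3   11.8  150.    63.2]
thin zmed 14.6 std 1.65 hsv [ 24.  23. 149.] table 0.5
  depth [575.7 295.2  -8.6 129.4  42.5]
  colour [575.  295.4  -8.8 130.1  42. ]
block zmed 20.2 std 1.63 hsv [ 17.  27. 224.] table 0.8
  depth [431.3  28.7  14.8  60.5  36.1]
  colour [432.1  28.6  15.   61.6  37.2]
jar zmed 60.2 std 1.48 hsv [120.  21.  24.] table 0.2
  depth [ 390.2 -276.4   44.7   42.8   39.2]
  colour [ 391.1 -275.5   88.5   37.3   34.3]
tin zmed 26.7 std 1.66 hsv [ 90.  14. 181.] table 1.0
  depth [398.5 294.4  90.   50.4  49.2]
  colour [399.8 293.6 -52.9  56.2  52. ]
holder zmed 15.0 std 1.61 hsv [ 19. 106. 227.] table 0.7
  depth [620.6  95.4   4.2 192.5  82.2]
  colour [626.1  96.5   4.2 177.8  78.5]
mat zmed 3.3 std 1.47 hsv [15. 12. 25.] table 0.4
  colour [ 626.9 -101.     2.2  167.4   77.9]
can zmed 65.9 std 1.35 hsv [107.  11. 237.] table 0.9
  depth [730.3 254.7  22.4  68.8  64.2]
  colour [727.  251.5  48.7  81.2  64.6]
steel zmed 45.4 std 1.54 hsv [120.  14.  72.] table 0.4
  depth [ 718.2 -254.5  -80.8   75.3   64.1]
  colour [ 716.7 -250.5  -83.1   78.7   62.7]
[ 13 156 139] [ 14 155 150]
```

View pics/c1.png

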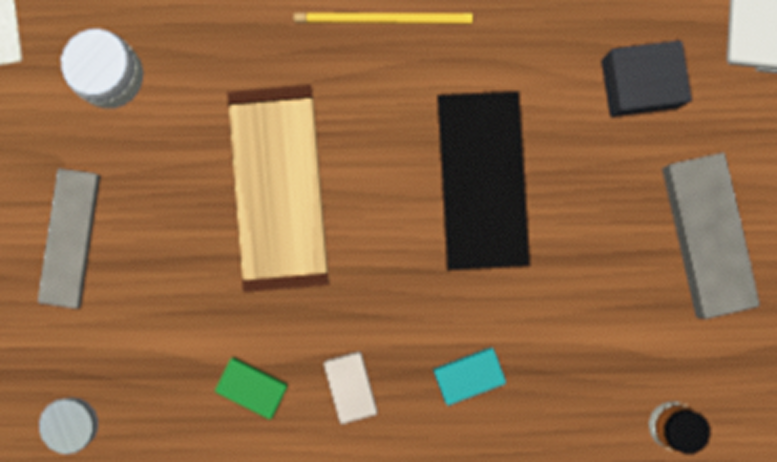

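Call:
carry_out(
  steps=[
    [50,-25,-15,0,0,0.04],
    [102,-50,-30,0,0,0.08],
    [154,-76,-45,0,0,0.12],
    [206,-101,-60,0,0,0.162],
    [258,-127,-75,0,0,0.162],
  ],
  grip=58,
)

```text
t: 0.78
tool_pos: [0.4215, 0.3713, 0.1667]
orientation: [[0.989, -0.0, 0.151], [-0.151, -0.0, 0.989], [-0.0, -1.0, -0.0]]
ft_force: [0.8, 0.5, 0.2]
finger_gap: 0.679
```

Call:
carry_out(
  steps=[
    [52,-25,-22,0,0,0],
    [104,-50,-45,0,0,0],
    [156,-76,-67,0,0,0],
    [156,-76,-80,0,0,0],
    [156,-76,-80,0,0,0],
  ],
)

```text
t: 1.4
tool_pos: [0.575, 0.2956, 0.0857]
orientation: [[0.988, -0.003, 0.152], [-0.152, -0.001, 0.988], [-0.003, -1.0, -0.002]]
ft_force: [0.1, -0.3, 0.6]
finger_gap: 0.679
```

```bash
python3 - <<'E'
from h import *
d=cam('wrist'); cv2.imwrite('pics/w1.png',d['color']); print(d['cam_to_world'].round(3))
E
```

```text
[[ 0.152 -0.942 -0.298  0.499]
 [ 0.988  0.144  0.047  0.308]
 [-0.002 -0.302  0.953  0.218]
 [ 0.     0.     0.     1.   ]]
```

View pics/w1.png

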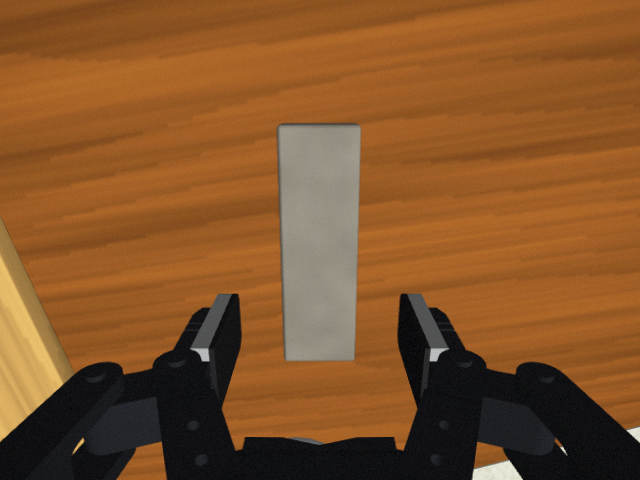

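```bash
python3 - <<'E'
from h import *
d=cam('wrist'); G=grid(d); z=G[...,2]
print(ctrl.get_obs()['tool_pos'])
for sl in (np.s_[285:400,190:245],np.s_[285:400,395:450]):
    q=G[sl].reshape(-1,3); q=q[(q[:,2]>.04)&(q[:,2]<.14)]
    print(len(q),np.percentile(q[:,2],[.5,2,5,10,50]).round(4), q[np.argsort(q[:,2])[:40]].mean(0).round(4))
E
```

```text
[0.57518145 0.29693706 0.08765356]
4284 [0.0814 0.0837 0.0864 0.0894 0.1079] [0.5713 0.2684 0.0812]
4375 [0.0817 0.0837 0.0865 0.0895 0.1081] [0.5802 0.3256 0.0814]
```

Call:
carry_out(
  steps=[
    [0,0,-40,0,0,0],
    [0,0,-65,0,0,0],
    [0,0,-75,0,0,0],
    [0,0,-75,0,0,0],
  ],
)

```text
t: 2.0
tool_pos: [0.5757, 0.297, 0.0129]
orientation: [[0.989, 0.0, 0.15], [-0.15, 0.0, 0.989], [0.0, -1.0, 0.0]]
ft_force: [0.2, -0.4, -0.2]
finger_gap: 0.681
```

Call:
carry_out(
  steps=[
    [0,0,0,0,0,0],
    [0,0,0,0,0,0],
    [0,0,0,0,0,0],
    [0,0,0,0,0,0],
  ],
  grip=30,
  grip_force=40,
)

```text
t: 2.5
tool_pos: [0.5768, 0.297, 0.014]
orientation: [[0.989, 0.002, 0.151], [-0.151, 0.001, 0.989], [0.002, -1.0, 0.002]]
ft_force: [-1.8, 0.1, 6.9]
finger_gap: 0.454
```

Call:
carry_out(
  steps=[
    [0,0,25,0,0,0],
    [0,0,70,0,0,0],
    [6,-50,80,0,0,0.05],
    [13,-100,80,0,0,0.1],
    [20,-155,80,0,0,0.15],
  ],
)

```text
t: 3.12
tool_pos: [0.5965, 0.1402, 0.0932]
orientation: [[1.0, 0.002, -0.001], [0.001, 0.0, 1.0], [0.002, -1.0, 0.0]]
ft_force: [0.5, 0.6, -1.2]
finger_gap: 0.451
```

Call:
carry_out(
  steps=[
    [7,-55,0,0,0,0.04],
    [14,-110,0,0,0,0.04],
    [21,-165,0,0,0,0.04],
    [31,-220,0,0,0,0.04],
    [31,-242,0,0,0,0.04],
  ],
)

```text
t: 3.75
tool_pos: [0.6275, -0.1038, 0.0928]
orientation: [[0.999, 0.001, -0.035], [0.035, -0.001, 0.999], [0.001, -1.0, -0.001]]
ft_force: [-0.9, 0.6, -1.3]
finger_gap: 0.456
```

Call:
carry_out(
  steps=[
    [0,0,-30,0,0,0],
    [0,0,-60,0,0,0],
    [0,0,-70,0,0,0],
    [0,0,-70,0,0,0],
  ],
)

```text
t: 4.25
tool_pos: [0.6268, -0.1002, 0.0223]
orientation: [[0.999, -0.001, -0.039], [0.039, 0.0, 0.999], [-0.001, -1.0, 0.0]]
ft_force: [0.5, 0.0, -1.9]
finger_gap: 0.453
```

Call:
carry_out(
  steps=[
    [0,0,-4,0,0,0],
    [0,0,-6,0,0,0],
    [0,0,-6,0,0,0],
  ],
)

```text
t: 4.62
tool_pos: [0.6276, -0.1006, 0.017]
orientation: [[0.999, 0.001, -0.038], [0.038, -0.0, 0.999], [0.001, -1.0, -0.0]]
ft_force: [-0.9, -0.3, 2.8]
finger_gap: 0.456
```

Call:
carry_out(
  steps=[
    [0,0,0,0,0,0],
    [0,0,0,0,0,0],
    [0,0,0,0,0,0],
  ],
  grip=58,
)

```text
t: 5.0
tool_pos: [0.6271, -0.1007, 0.0163]
orientation: [[0.999, 0.0, -0.038], [0.038, -0.0, 0.999], [0.0, -1.0, -0.0]]
ft_force: [0.8, 0.8, -0.7]
finger_gap: 0.675
```

Call:
carry_out(
  steps=[
    [0,0,20,0,0,0],
    [0,0,60,0,0,0],
    [0,-40,100,0,0,0],
    [0,-95,105,0,0,0],
    [-30,-145,105,0,0,0.17],
  ],
)

```text
t: 5.62
tool_pos: [0.5985, -0.2475, 0.1221]
orientation: [[0.978, 0.003, -0.211], [0.211, -0.001, 0.978], [0.003, -1.0, -0.002]]
ft_force: [-0.1, -0.8, -0.7]
finger_gap: 0.679
```

Call:
carry_out(
  steps=[
    [-14,-36,-15,0,0,0],
    [-27,-71,-25,0,0,0],
    [-27,-71,-25,0,0,0],
    [-27,-71,-25,0,0,0],
  ],
  grip=76,
)

```text
t: 6.12
tool_pos: [0.5701, -0.3165, 0.0964]
orientation: [[0.978, 0.0, -0.206], [0.206, 0.0, 0.978], [0.0, -1.0, 0.0]]
ft_force: [-0.1, 0.1, 0.3]
finger_gap: 0.887
```

```bash
python3 - <<'E'
from h import *
d=cam('wrist'); t=cam('top')
cv2.imwrite('pics/w2.png',np.hstack([cv2.resize(d['color'],(400,300)),cv2.resize(t['color'][130:290,290:530],(400,300))])); print(ctrl.get_obs()['tool_pos'])
E
```

```text
[ 0.57060592 -0.31587517  0.09660826]
```

View pics/w2.png

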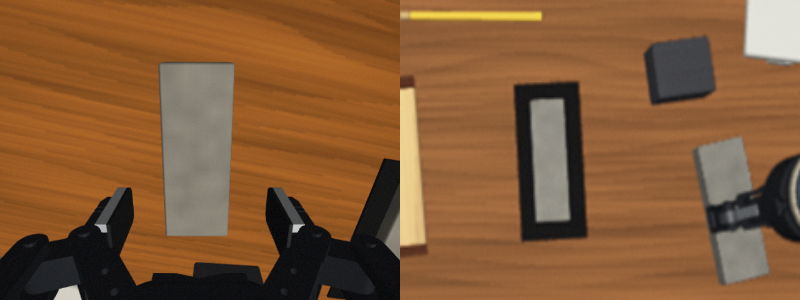

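The left half shows the thick stone centred between the fingers. The right half shows the thin stone lying centred and straight on the mat.

Call:
carry_out(
  steps=[
    [0,0,-40,0,0,0],
    [0,0,-70,0,0,0],
    [0,0,-82,0,0,0],
    [0,0,-82,0,0,0],
  ],
)

```text
t: 6.72
tool_pos: [0.5702, -0.316, 0.0141]
orientation: [[0.978, -0.001, -0.208], [0.208, 0.0, 0.978], [-0.001, -1.0, 0.0]]
ft_force: [0.2, -0.8, -0.8]
finger_gap: 0.893
```

Call:
carry_out(
  steps=[
    [0,0,0,0,0,0],
    [0,0,0,0,0,0],
    [0,0,0,0,0,0],
    [0,0,0,0,0,0],
  ],
  grip=45,
  grip_force=60,
)

```text
t: 7.22
tool_pos: [0.5712, -0.3173, 0.0162]
orientation: [[0.978, 0.003, -0.207], [0.207, -0.002, 0.978], [0.003, -1.0, -0.002]]
ft_force: [-0.8, 1.1, 7.2]
finger_gap: 0.64
```

Call:
carry_out(
  steps=[
    [0,0,25,0,0,0],
    [0,0,70,0,0,0],
    [6,50,90,0,0,-0.04],
    [13,105,90,0,0,-0.08],
    [20,160,90,0,0,-0.12],
  ],
)

```text
t: 7.85
tool_pos: [0.59, -0.1553, 0.1049]
orientation: [[0.996, 0.001, -0.086], [0.086, -0.0, 0.996], [0.001, -1.0, -0.0]]
ft_force: [0.5, -0.2, -5.4]
finger_gap: 0.644
```

Call:
carry_out(
  steps=[
    [7,55,0,0,0,-0.015],
    [14,110,0,0,0,-0.015],
    [21,165,0,0,0,-0.015],
    [29,220,0,0,0,-0.015],
    [30,252,0,0,0,-0.015],
  ],
)

```text
t: 8.48
tool_pos: [0.6201, 0.0981, 0.1045]
orientation: [[0.997, 0.0, -0.075], [0.075, 0.0, 0.997], [0.0, -1.0, 0.0]]
ft_force: [0.5, 0.5, -4.5]
finger_gap: 0.647
```

Call:
carry_out(
  steps=[
    [0,0,-30,0,0,0],
    [0,0,-55,0,0,0],
    [0,0,-66,0,0,0],
    [0,0,-66,0,0,0],
  ],
)

```text
t: 8.98
tool_pos: [0.6196, 0.0951, 0.0379]
orientation: [[0.997, -0.001, -0.073], [0.073, -0.0, 0.997], [-0.001, -1.0, -0.0]]
ft_force: [-0.6, 0.1, -4.1]
finger_gap: 0.639
```

```bash
python3 - <<'E'
from h import *
d=cam('wrist'); t=cam('scene')
cv2.imwrite('pics/w3.png',np.hstack([cv2.resize(d['color'],(400,300)),cv2.resize(t['color'][180:340,260:500],(400,300))])); print(ctrl.get_obs()['tool_pos'])
E
```

```text
[0.62064895 0.09521401 0.03924187]
```

View pics/w3.png

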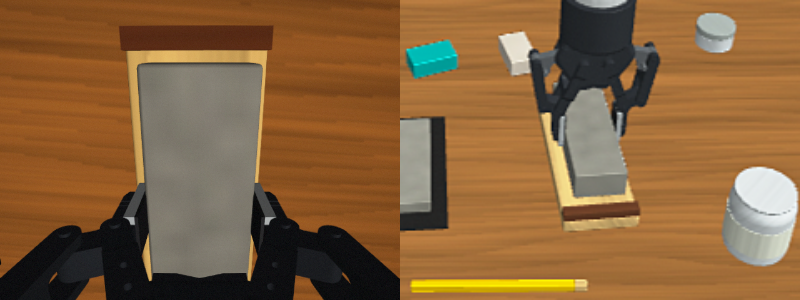

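The wrist view shows the stone straight above the deck, with a gap to the far cleat. I'll lower it the last few mm.

Call:
carry_out(
  steps=[
    [0,0,-4,0,0,0],
    [0,0,-7,0,0,0],
    [0,0,-8,0,0,0],
    [0,0,-8,0,0,0],
  ],
)

```text
t: 9.57
tool_pos: [0.62, 0.0953, 0.0304]
orientation: [[0.997, 0.0, -0.073], [0.073, -0.0, 0.997], [0.0, -1.0, -0.0]]
ft_force: [-0.0, 0.2, -3.7]
finger_gap: 0.642
```

```bash
python3 - <<'E'
from h import *
o=ctrl.get_obs(); print(o['tool_pos'],o['ft_force'])
d=cam('scene'); G=grid(d); 
# stone top + cleat tops height & long profile along holder axis
c=np.array([.6205,.0955]); a=np.deg2rad(4.2); e=np.array([np.cos(a),np.sin(a)]); n=np.array([-e[1],e[0]])
P=G.reshape(-1,3); q=P[:,:2]-c; s=q@e; w=q@n
m=(abs(w)<.02)&(s>.0)&(s<.12)
for lo in np.arange(.03,.11,.004):
    k=m&(s>=lo)&(s<lo+.004); print(round(lo*1000),k.sum(),np.round(np.median(P[k,2])*1000,1))
E
```

```text
[0.62004614 0.09528954 0.03037262] [-0.01739117  0.2053291  -3.67871668]
30 386 188.8
34 1070 228.3
38 909 416.1
42 1337 397.4
46 1604 361.1
50 531 328.3
54 42 43.0
58 32 43.4
62 35 43.2
66 37 43.3
70 252 30.4
74 40 30.8
78 6 21.8
82 32 22.9
86 34 23.2
90 125 13.3
94 154 11.9
98 35 1.3
102 42 0.8
106 34 1.1
```

Call:
carry_out(
  steps=[
    [0,0,-1,0,0,0],
    [0,0,-2,0,0,0],
    [0,0,-2,0,0,0],
  ],
)

```text
t: 10.0
tool_pos: [0.6201, 0.0953, 0.0302]
orientation: [[0.997, 0.001, -0.073], [0.073, -0.0, 0.997], [0.001, -1.0, -0.0]]
ft_force: [-6.2, 0.4, 14.0]
finger_gap: 0.644
```

Call:
carry_out(
  steps=[
    [0,0,0,0,0,0],
    [0,0,0,0,0,0],
    [0,0,0,0,0,0],
  ],
  grip=74,
)

```text
t: 10.38
tool_pos: [0.6202, 0.0953, 0.0282]
orientation: [[0.997, 0.0, -0.073], [0.073, -0.0, 0.997], [0.0, -1.0, -0.0]]
ft_force: [0.1, 0.1, 0.0]
finger_gap: 0.862
```

Call:
carry_out(
  steps=[
    [0,0,20,0,0,0],
    [0,0,60,0,0,0],
    [-40,-15,90,0,0,0.06],
    [-95,-35,90,0,0,0.13],
    [-145,-55,85,0,0,0.19],
  ],
)

```text
t: 11.0
tool_pos: [0.4738, 0.0399, 0.1137]
orientation: [[0.965, 0.001, -0.263], [0.263, -0.0, 0.965], [0.001, -1.0, -0.0]]
ft_force: [0.2, -1.0, 0.2]
finger_gap: 0.866
```

Call:
carry_out(
  steps=[
    [-30,-10,-10,0,0,0],
    [-43,-12,-25,0,0,0],
    [-43,-12,-25,0,0,0],
  ],
  grip=54,
)

```text
t: 11.38
tool_pos: [0.4308, 0.0281, 0.0879]
orientation: [[0.966, -0.001, -0.26], [0.26, -0.0, 0.966], [-0.001, -1.0, 0.0]]
ft_force: [0.9, 0.7, 0.8]
finger_gap: 0.631
```

```bash
python3 - <<'E'
from h import *
d=cam('wrist'); t=cam('top')
cv2.imwrite('pics/w4.png',np.hstack([cv2.resize(d['color'],(400,300)),cv2.resize(t['color'][150:350,220:460],(360,300))])); print(ctrl.get_obs()['tool_pos'])
E
```

```text
[0.43301681 0.02843492 0.08873671]
```

View pics/w4.png

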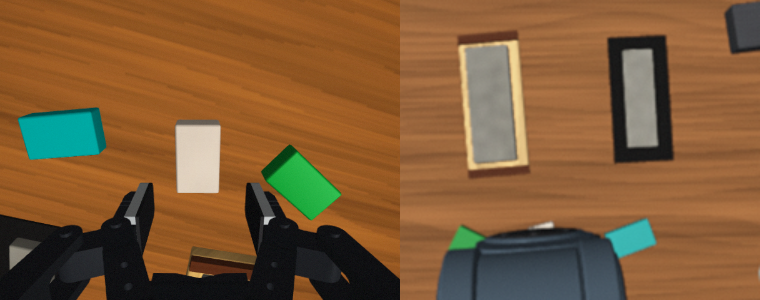

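Both stones sit well on their places. The block is centred between the fingers, and the green one clears the right finger.

Call:
carry_out(
  steps=[
    [0,0,-40,0,0,0],
    [0,0,-65,0,0,0],
    [0,0,-75,0,0,0],
    [0,0,-75,0,0,0],
  ],
)

```text
t: 11.98
tool_pos: [0.4326, 0.0285, 0.0133]
orientation: [[0.966, -0.0, -0.26], [0.26, -0.0, 0.966], [-0.0, -1.0, 0.0]]
ft_force: [0.2, -0.5, 0.6]
finger_gap: 0.635
```

Call:
carry_out(
  steps=[
    [0,0,0,0,0,0],
    [0,0,0,0,0,0],
    [0,0,0,0,0,0],
    [0,0,0,0,0,0],
  ],
  grip=26,
  grip_force=30,
)

```text
t: 12.48
tool_pos: [0.4331, 0.0284, 0.0143]
orientation: [[0.966, 0.002, -0.26], [0.26, 0.0, 0.966], [0.002, -1.0, -0.001]]
ft_force: [-0.0, 0.3, 6.6]
finger_gap: 0.412
```

```bash
python3 - <<'E'
from h import *
d=cam('top'); G=grid(d); hsv=cv2.cvtColor(d['color'],cv2.COLOR_BGR2HSV)
u,v,a,b=282,220,34,58; sl=np.s_[v-b:v+b,u-a:u+a]
print(np.round(fit(None,G[sl][...,2]>.036,(u-a,v-b),.042,d),1))
print(np.round(fit(None,(hsv[sl][...,1]<60),(u-a,v-b),.042,d),1))
S=hsv[sl].astype(int);print('holder',np.round(fit(None,G[sl][...,2]>.008,(u-a,v-b),.015,d),1))
u,v,a,b=380,216,30,52; sl=np.s_[v-b:v+b,u-a:u+a]; S=hsv[sl].astype(int)
print('mat',np.round(fit(None,S[...,1]*S[...,2]<9000,(u-a,v-b),.003,d),1))
print('thin',np.round(fit(None,S[...,2]>90*1.0*(S[...,1]<60)+300*(S[...,1]>=60),(u-a,v-b),.017,d),1))
E
```

```text
[618.4  96.9   4.3 150.3  56.3]
[618.5  96.4   4.2 148.7  54.4]
holder [620.5  95.2   4.2 192.3  82.2]
mat [ 626.7 -101.1    2.2  167.9   78. ]
thin [626.2 -98.7   2.  129.2  40.2]
```

Call:
carry_out(
  steps=[
    [0,0,30,0,0,0],
    [0,0,80,0,0,0],
    [40,15,110,0,0,-0.06],
    [95,35,110,0,0,-0.13],
    [145,52,110,0,0,-0.19],
  ],
)

```text
t: 13.15
tool_pos: [0.5791, 0.081, 0.1245]
orientation: [[0.997, 0.002, -0.071], [0.071, 0.0, 0.997], [0.002, -1.0, 0.0]]
ft_force: [0.3, -0.6, -0.1]
finger_gap: 0.415
```

Call:
carry_out(
  steps=[
    [42,16,-10,0,0,0],
    [42,16,-45,0,0,0],
    [42,16,-62,0,0,0],
    [42,16,-62,0,0,0],
  ],
)

```text
t: 13.65
tool_pos: [0.6176, 0.096, 0.0603]
orientation: [[0.997, -0.003, -0.073], [0.073, -0.001, 0.997], [-0.003, -1.0, -0.0]]
ft_force: [0.8, 0.6, -0.8]
finger_gap: 0.414
```

Call:
carry_out(
  steps=[
    [0,0,-2,0,0,0],
    [0,0,-4,0,0,0],
    [0,0,-4,0,0,0],
  ],
)

```text
t: 14.02
tool_pos: [0.6193, 0.0963, 0.058]
orientation: [[0.997, 0.001, -0.073], [0.073, 0.0, 0.997], [0.001, -1.0, 0.0]]
ft_force: [0.6, 0.0, -0.8]
finger_gap: 0.411
```

Call:
carry_out(
  steps=[
    [0,0,-1,0,0,0],
    [0,0,-2,0,0,0],
    [0,0,-2,0,0,0],
  ],
)

```text
t: 14.4
tool_pos: [0.6192, 0.0963, 0.0563]
orientation: [[0.997, 0.001, -0.073], [0.073, -0.0, 0.997], [0.001, -1.0, -0.0]]
ft_force: [-2.9, 0.0, 8.0]
finger_gap: 0.412
```

Call:
carry_out(
  steps=[
    [0,0,0,0,0,0],
    [0,0,0,0,0,0],
    [0,0,0,0,0,0],
  ],
  grip=52,
)

```text
t: 14.78
tool_pos: [0.619, 0.0964, 0.0551]
orientation: [[0.997, -0.0, -0.073], [0.073, -0.0, 0.997], [-0.0, -1.0, -0.0]]
ft_force: [-0.4, -0.1, -0.4]
finger_gap: 0.61
```

Call:
carry_out(
  steps=[
    [0,0,20,0,0,0],
    [0,0,65,0,0,0],
    [-40,36,75,0,0,0],
    [-80,72,75,0,0,0],
    [-120,108,75,0,0,0],
  ],
)

```text
t: 15.4
tool_pos: [0.498, 0.2052, 0.1305]
orientation: [[0.997, 0.001, -0.073], [0.073, 0.0, 0.997], [0.001, -1.0, 0.0]]
ft_force: [0.7, 0.8, 0.4]
finger_gap: 0.607
```

Call:
carry_out(
  steps=[
    [-40,36,-10,0,0,0],
    [-80,72,-20,0,0,0],
    [-100,90,-40,0,0,0],
    [-100,90,-40,0,0,0],
    [-100,90,-40,0,0,0],
  ],
  grip=72,
)

```text
t: 16.02
tool_pos: [0.3997, 0.2943, 0.0907]
orientation: [[0.997, 0.001, -0.073], [0.073, 0.0, 0.997], [0.001, -1.0, -0.0]]
ft_force: [0.4, 0.4, 0.2]
finger_gap: 0.842
```

```bash
python3 - <<'E'
from h import *
d=cam('wrist'); t=cam('top')
cv2.imwrite('pics/w5.png',np.hstack([cv2.resize(d['color'],(400,300)),cv2.resize(t['color'][130:350,150:430],(380,300))])); print(ctrl.get_obs()['tool_pos'])
G=grid(d); m=(G[...,2]>.02)&(G[...,2]<.034); m[300:]=0; print(G[m].mean(0), G[m].min(0),G[m].max(0))
G=grid(t); hsv=cv2.cvtColor(t['color'],cv2.COLOR_BGR2HSV)
u,v,a,b=282,220,34,58; sl=np.s_[v-b:v+b,u-a:u+a]
print('blk',np.round(fit(None,G[sl][...,2]>.054,(u-a,v-b),.062,t),1))
E
```

```text
[0.40020956 0.29404229 0.09084355]
[0.40016843 0.28071822 0.02547865] [0.37289913 0.12499326 0.02000144] [0.43992719 0.32023507 0.0281236 ]
blk [617.6  97.7   4.4  61.9  36.4]
```

View pics/w5.png

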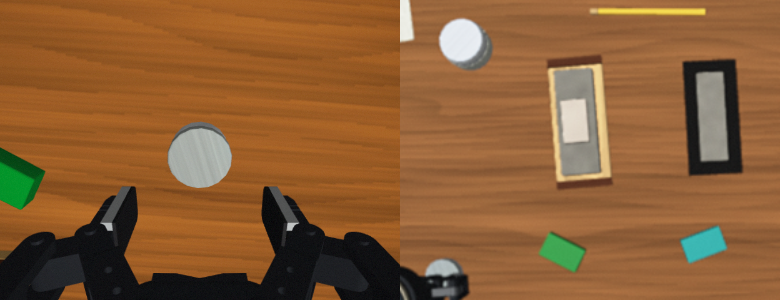

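The dressing block lies centred on the thick stone, and the tin is centred between the fingers.

Call:
carry_out(
  steps=[
    [0,0,-40,0,0,0],
    [0,0,-68,0,0,0],
    [0,0,-78,0,0,0],
    [0,0,-78,0,0,0],
  ],
)

```text
t: 16.62
tool_pos: [0.3995, 0.294, 0.0124]
orientation: [[0.997, -0.0, -0.072], [0.072, -0.0, 0.997], [-0.0, -1.0, -0.0]]
ft_force: [0.6, -0.5, 0.2]
finger_gap: 0.844
```

Call:
carry_out(
  steps=[
    [0,0,0,0,0,0],
    [0,0,0,0,0,0],
    [0,0,0,0,0,0],
    [0,0,0,0,0,0],
  ],
  grip=40,
  grip_force=30,
)

```text
t: 17.12
tool_pos: [0.3999, 0.2947, 0.0136]
orientation: [[0.997, 0.002, -0.073], [0.073, 0.001, 0.997], [0.002, -1.0, 0.001]]
ft_force: [0.6, -1.9, 6.1]
finger_gap: 0.591
```

Call:
carry_out(
  steps=[
    [0,0,40,0,0,0],
    [0,0,95,0,0,0],
    [40,-40,120,0,0,0],
    [80,-80,120,0,0,0],
    [120,-120,120,0,0,0],
  ],
)

```text
t: 17.75
tool_pos: [0.5205, 0.1734, 0.1337]
orientation: [[0.997, 0.002, -0.074], [0.074, 0.001, 0.997], [0.002, -1.0, 0.001]]
ft_force: [0.3, 0.3, -0.4]
finger_gap: 0.591
```

Call:
carry_out(
  steps=[
    [40,-40,0,0,0,0],
    [80,-80,0,0,0,0],
    [120,-120,0,0,0,0],
    [160,-160,0,0,0,0],
    [169,-175.5,0,0,0,0],
  ],
)

```text
t: 18.38
tool_pos: [0.6899, -0.0037, 0.1322]
orientation: [[0.997, 0.001, -0.071], [0.071, -0.0, 0.997], [0.001, -1.0, -0.0]]
ft_force: [-0.0, 1.0, -0.8]
finger_gap: 0.591
```

Call:
carry_out(
  steps=[
    [0,0,-55,0,0,0],
    [0,0,-100,0,0,0],
    [0,0,-115,0,0,0],
    [0,0,-115,0,0,0],
  ],
)

```text
t: 18.88
tool_pos: [0.6876, -0.0007, 0.0174]
orientation: [[0.997, -0.001, -0.074], [0.074, -0.0, 0.997], [-0.001, -1.0, 0.0]]
ft_force: [-1.0, 0.5, -1.1]
finger_gap: 0.597
```

Call:
carry_out(
  steps=[
    [0,0,-2,0,0,0],
    [0,0,-4,0,0,0],
    [0,0,-4,0,0,0],
  ],
)

```text
t: 19.25
tool_pos: [0.6884, -0.0012, 0.0141]
orientation: [[0.997, 0.001, -0.073], [0.073, -0.0, 0.997], [0.001, -1.0, -0.0]]
ft_force: [0.2, 0.4, -1.2]
finger_gap: 0.591
```

Call:
carry_out(
  steps=[
    [0,0,0,0,0,0],
    [0,0,0,0,0,0],
    [0,0,0,0,0,0],
  ],
  grip=68,
)

```text
t: 19.62
tool_pos: [0.6881, -0.0012, 0.0134]
orientation: [[0.997, 0.0, -0.073], [0.073, -0.0, 0.997], [0.0, -1.0, -0.0]]
ft_force: [-0.2, -0.4, 0.1]
finger_gap: 0.794
```

Call:
carry_out(
  steps=[
    [0,0,30,0,0,0],
    [0,0,80,0,0,0],
    [-30,-30,117,0,0,0],
    [-72,-66,117,0,0,0],
    [-114,-102,117,0,0,0],
  ],
)

```text
t: 20.25
tool_pos: [0.5732, -0.104, 0.1309]
orientation: [[0.997, 0.001, -0.074], [0.074, -0.001, 0.997], [0.001, -1.0, -0.001]]
ft_force: [1.2, -1.2, 0.5]
finger_gap: 0.794
```

Call:
carry_out(
  steps=[
    [-42,-40,0,0,0,0],
    [-84,-80,0,0,0,0],
    [-126,-120,0,0,0,0],
    [-168,-160,0,0,0,0],
    [-183,-174,0,0,0,0],
  ],
)

```text
t: 20.88
tool_pos: [0.3888, -0.2787, 0.1306]
orientation: [[0.998, -0.0, -0.07], [0.07, -0.0, 0.998], [-0.0, -1.0, -0.0]]
ft_force: [-0.1, -0.6, -1.1]
finger_gap: 0.794
```

```bash
python3 - <<'E'
from h import *
d=cam('wrist'); t=cam('top'); s=cam('scene')
cv2.imwrite('pics/w6.png',np.hstack([cv2.resize(d['color'],(400,300)),cv2.resize(t['color'][110:350,150:470],(400,300))])); print(ctrl.get_obs()['tool_pos'])
for c in (d,):
    G=grid(c); m=(G[...,2]>.055)&(G[...,2]<.066); m[300:]=0; m[:,:220]=0; m[:,420:]=0
    P=G[m]; print(len(P),(P.min(0)+P.max(0))/2,P.min(0),P.max(0))
G=grid(t); u,v=322,186; sl=np.s_[v-40:v+40,u-30:u+30]
print('tin',np.round(fit(None,G[sl][...,2]>.018,(u-30,v-40),.026,t),1), G[sl][...,2].max())
E
```

```text
[ 0.39053089 -0.27779826  0.13053567]
4473 [ 0.39056765 -0.27889556  0.05876156] [ 0.37070889 -0.29862115  0.05500006] [ 0.41042641 -0.25916996  0.06252307]
tin [ 6.855e+02 -1.000e-01 -6.000e-01  5.170e+01  4.920e+01] 0.9621456986561199
```

View pics/w6.png

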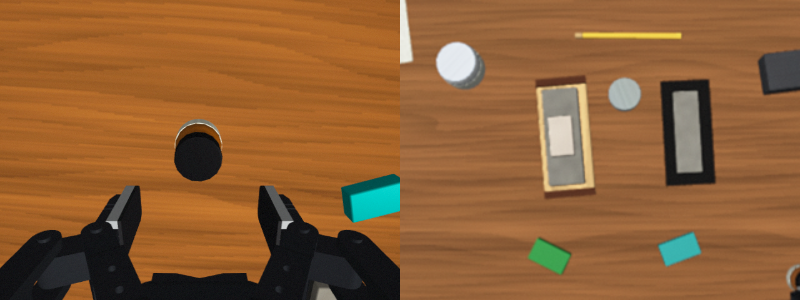

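The tin stands between holder and mat at about (686, 0), and the jar is centred under the gripper.

Call:
carry_out(
  steps=[
    [0,-1,-45,0,0,0],
    [0,-1,-85,0,0,0],
    [0,-1,-106,0,0,0],
    [0,-1,-106,0,0,0],
  ],
)

```text
t: 21.52
tool_pos: [0.3909, -0.2768, 0.023]
orientation: [[0.997, -0.002, -0.075], [0.075, 0.002, 0.997], [-0.002, -1.0, 0.002]]
ft_force: [-0.2, -0.5, 0.3]
finger_gap: 0.793
```

Call:
carry_out(
  steps=[
    [0,0,0,0,0,0],
    [0,0,0,0,0,0],
    [0,0,0,0,0,0],
    [0,0,0,0,0,0],
  ],
  grip=32,
  grip_force=30,
)

```text
t: 22.02
tool_pos: [0.3921, -0.2784, 0.0256]
orientation: [[0.997, 0.003, -0.073], [0.073, -0.001, 0.997], [0.002, -1.0, -0.001]]
ft_force: [0.7, 1.7, 8.0]
finger_gap: 0.494
```

Call:
carry_out(
  steps=[
    [0,0,30,0,0,0],
    [0,0,70,0,0,0],
    [35,40,85,0,0,0],
    [70,80,85,0,0,0],
    [105,122,85,0,0,0],
  ],
)

```text
t: 22.65
tool_pos: [0.4974, -0.1553, 0.1104]
orientation: [[0.997, 0.002, -0.072], [0.072, -0.001, 0.997], [0.002, -1.0, -0.001]]
ft_force: [0.7, -0.6, 0.2]
finger_gap: 0.498
```

Call:
carry_out(
  steps=[
    [35,40,0,0,0,0],
    [70,80,0,0,0,0],
    [100,120,0,0,0,0],
    [127,153,0,0,0,0],
    [127,153,0,0,0,0],
  ],
)

```text
t: 23.28
tool_pos: [0.6248, -0.0008, 0.1094]
orientation: [[0.997, 0.001, -0.076], [0.076, 0.0, 0.997], [0.001, -1.0, 0.0]]
ft_force: [-0.1, -0.5, -0.8]
finger_gap: 0.496
```

Call:
carry_out(
  steps=[
    [0,0,-40,0,0,0],
    [0,0,-70,0,0,0],
    [0,0,-80,0,0,0],
    [0,0,-80,0,0,0],
  ],
)

```text
t: 23.78
tool_pos: [0.6227, -0.0037, 0.0295]
orientation: [[0.997, -0.001, -0.073], [0.073, -0.0, 0.997], [-0.001, -1.0, -0.0]]
ft_force: [-0.8, -0.0, -0.4]
finger_gap: 0.495
```

Call:
carry_out(
  steps=[
    [0,0,-2,0,0,0],
    [0,0,-4,0,0,0],
    [0,0,-4,0,0,0],
  ],
)

```text
t: 24.15
tool_pos: [0.6232, -0.0032, 0.0257]
orientation: [[0.997, 0.001, -0.073], [0.073, -0.0, 0.997], [0.001, -1.0, -0.0]]
ft_force: [0.2, -0.2, -2.0]
finger_gap: 0.497
```

Call:
carry_out(
  steps=[
    [0,0,-1,0,0,0],
    [0,0,-1,0,0,0],
  ],
)

```text
t: 24.4
tool_pos: [0.6233, -0.0032, 0.0256]
orientation: [[0.997, 0.001, -0.073], [0.073, -0.0, 0.997], [0.001, -1.0, -0.0]]
ft_force: [-3.3, 1.1, 9.7]
finger_gap: 0.493
```

Call:
carry_out(
  steps=[
    [0,0,0,0,0,0],
    [0,0,0,0,0,0],
    [0,0,0,0,0,0],
  ],
  grip=66,
)

```text
t: 24.78
tool_pos: [0.623, -0.0032, 0.0241]
orientation: [[0.997, -0.0, -0.073], [0.073, -0.0, 0.997], [-0.0, -1.0, -0.0]]
ft_force: [0.0, -0.2, 0.3]
finger_gap: 0.769
```

Call:
carry_out(
  steps=[
    [0,0,30,0,0,0],
    [0,0,80,0,0,0],
    [0,0,140,0,0,0],
    [-55,0,160,0,0,0],
    [-110,0,175,0,0,0],
  ],
)

```text
t: 25.4
tool_pos: [0.5124, -0.0032, 0.2003]
orientation: [[0.997, 0.002, -0.073], [0.073, -0.0, 0.997], [0.002, -1.0, -0.0]]
ft_force: [0.7, -0.1, -0.5]
finger_gap: 0.77
```

Call:
carry_out(
  steps=[
    [-55,0,0,0,0,0],
    [-110,0,0,0,0,0],
    [-160,0,0,0,0,0],
    [-190,0,0,0,0,0],
    [-190,0,0,0,0,0],
  ],
)

```text
t: 26.02
tool_pos: [0.3213, -0.0032, 0.1995]
orientation: [[0.997, 0.001, -0.073], [0.073, -0.0, 0.997], [0.001, -1.0, -0.0]]
ft_force: [-0.2, 0.4, -0.6]
finger_gap: 0.775
```

```bash
python3 - <<'E'
from h import *
t=cam('top'); s=cam('scene')
cv2.imwrite('pics/w7.png',np.hstack([cv2.resize(s['color'][140:380,120:520],(400,300)),cv2.resize(t['color'][110:350,150:470],(400,300))]))
G=grid(t); hsv=cv2.cvtColor(t['color'],cv2.COLOR_BGR2HSV)
def f(n,u,v,a,b,zt,z):
    sl=np.s_[v-b:v+b,u-a:u+a]; Z=G[sl][...,2]; print(n,np.round(fit(None,(Z>zt)&(Z<.1),(u-a,v-b),z,t),1), 'top',np.round(np.percentile(Z[Z<.1],97)*1000,1))
f('jar',327,215,20,24,.05,.06); f('tin',329,186,18,22,.018,.026); f('block',282,220,34,58,.054,.062); f('thick',282,220,34,58,.036,.042)
f('holder',282,220,34,58,.008,.015); f('thin',380,216,28,50,.011,.017); f('can',198,161,28,28,.045,.065); f('steel',458,167,30,28,.031,.045)
E
```

```text
jar [620.5  -1.5  -0.7  38.   37.8] top 62.1
tin [685.5   0.9 -45.5  50.5  50.4] top 29.0
block [616.9  97.6   4.4  60.6  36.4] top 63.0
thick [618.4  97.    4.2 150.2  56.3] top 63.0
holder [620.5  95.7   4.2 192.3  81.3] top 63.0
thin [626.1 -98.7   2.1 130.4  40.7] top 19.3
can [7.293e+02 2.551e+02 5.000e-01 6.670e+01 6.620e+01] top 67.6
steel [ 717.9 -253.9  -81.8   74.5   62.5] top 47.4
```

View pics/w7.png

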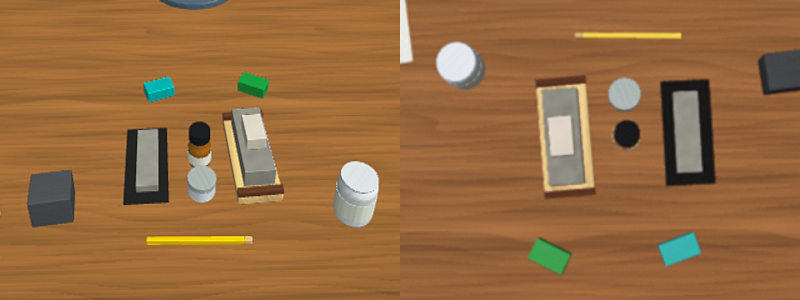

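Everything is in place within a few millimetres, so I'm handing it in.

```bash
python3 -c "
from plant import ticket; print(ticket.finish_job())"
```

```text
the job is handed in; nothing more can be done
None
```

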